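# Clear the turnings, box the spindle bushings, put the turnings back

### The job

Two steel spindle bushings stand at the back of the wooden drying board, behind two turned wooden pieces. First stand both wooden pieces, the candlestick and the vase, aside on the bare aluminium sheet; then, while they stand there, put each bushing upright into the compartment of the grey divided tote that matches its size (leave the middle one with the bolts); last, stand each wooden piece back on the board on the black pad where it was. Do not topple any of the four, and leave the wax jar, the hammer and the wood offcut where they are.

Things in the scene. Friction and masses are not known exactly. Their poses are not given: they have to be found in the camera images.
- candlestick_mid (a point): Candlestick of light wood, loose, upright, round, 130 mm tall, 0.14 kg. Point on its axis half-way up, 65 mm above its underside; z up. Foot 60 mm across, 10 mm high; straight stem 26 mm across from 28 to 98 mm up (grip here; open fingers over 60 mm to pass the pan); drip pan 52 mm across at 103 to 110 mm; socket 30 mm across above it. Stands on either pad of the board.
- vase_mid (a point): Turned vase of dark wood, loose, upright, round, 115 mm tall, 0.20 kg. Point on its axis half-way up, 57.5 mm above its underside; z up. Foot 48 mm across; straight body 60 mm across from 32 to 80 mm up (grip here); neck 38 mm across at 94 to 100 mm; lip 52 mm across. Stands on the other pad of the board.
- bush_large_mid (a point): Large steel bushing, a plain upright tube, loose, 54 mm outside, 42 mm inside, 72 mm tall, 0.48 kg. This point is on its axis half-way up, 36 mm above its underside; z is its axis. Grip it across the outside. It stands at the back of the board behind one of the wooden pieces, about 64 mm from that piece's axis; which one varies.
- bush_small_mid (a point): Small steel bushing, a plain upright tube, loose, 34 mm outside, 22 mm inside, 72 mm tall, 0.27 kg. This point is on its axis half-way up, 36 mm above its underside; z is its axis. Grip it across the outside. It stands at the back of the board behind the other wooden piece.
- board: Wooden drying board, fixed, 160 (x) by 260 (y) mm, 18 mm thick. Origin at the centre of its underside; x roughly away from the robot, z up. Two black pads, 72 mm across, flush with its top, at x -34, y +60 and -60 mm: the wooden pieces stand there. The bushings stand near x +30, y +60 and -60 mm. A batten 12 mm wide and high runs along its far edge; front and sides are open.
- tote: Grey divided tote, fixed, 184 (x) by 80 (y) mm, 20 mm high, walls and floor 4 mm. Origin at the centre of its underside; x roughly away from the robot, z up; left or right of the board. Compartments along x, all at y 0 and 72 mm wide: large, 72 mm long, at x -52 mm; bolts, 44 mm long, at x +10 mm; small, 52 mm long, at x +62 mm. A bushing standing in it has its point at z 40 mm.
- tray: Bare flat aluminium sheet, the side area, fixed, 240 (x) by 130 (y) mm, 6 mm thick, no rim. Origin at the centre of its underside; x roughly away from the robot, z up; on the other side of the board from the tote. Both wooden pieces fit on it, one behind the other along its x, for example at x -58 and +58 mm.
- wax: Bystander: wax jar with a steel cap, loose, 60 mm across, 65 mm tall, upright, beyond the left side piece. Origin at the centre of its underside.
- offcut: Bystander: wood offcut, loose, 40 x 70 x 30 mm, on the bench close in front of the board. Origin at the centre of its underside.
- hammer: Bystander: hammer, loose, lying on the bench beyond the right side piece. Origin on its underside.
Not all that is in view belongs to the job. What is shaped like the part that bears vase_mid but purple is not meant.

How it is judged (in metres and radians):
On the way, in this order (a step that is already met when the one before it is completed fails the run):
1. both wooden pieces stand released on the aluminium sheet, the bushings still at the back of the board (linear speed of each of candlestick, vase below 0.03 m/s and angle between each of candlestick_mid, vase_mid's own z axis and vertical below 0.12 rad and contact force between each of candlestick, vase and the fingers below 0.2 N and x of candlestick_mid in the frame of tray between -0.12 and 0.12 m and y of candlestick_mid in the frame of tray between -0.065 and 0.065 m and z of candlestick_mid in the frame of tray between 0.065 and 0.077 m and x of vase_mid in the frame of tray between -0.12 and 0.12 m and y of vase_mid in the frame of tray between -0.065 and 0.065 m and z of vase_mid in the frame of tray between 0.0575 and 0.0695 m and distance of each of bush_large_mid, bush_small_mid from where it was at the start of the episode below 0.02 m), for 0.2 s.
2. both bushings stand in their compartments while the wooden pieces wait on the sheet (linear speed of each of bush_large, bush_small, candlestick, vase below 0.03 m/s and angle between each of bush_large_mid, bush_small_mid, candlestick_mid, vase_mid's own z axis and vertical below 0.12 rad and contact force between each of bush_large, bush_small, candlestick, vase and the fingers below 0.2 N and x of bush_large_mid in the frame of tote between -0.065 and -0.039 m and y of bush_large_mid in the frame of tote between -0.013 and 0.013 m and z of bush_large_mid in the frame of tote between 0.034 and 0.046 m and x of bush_small_mid in the frame of tote between 0.049 and 0.075 m and y of bush_small_mid in the frame of tote between -0.021 and 0.021 m and z of bush_small_mid in the frame of tote between 0.034 and 0.046 m and x of candlestick_mid in the frame of tray between -0.12 and 0.12 m and y of candlestick_mid in the frame of tray between -0.065 and 0.065 m and z of candlestick_mid in the frame of tray between 0.065 and 0.077 m and x of vase_mid in the frame of tray between -0.12 and 0.12 m and y of vase_mid in the frame of tray between -0.065 and 0.065 m and z of vase_mid in the frame of tray between 0.0575 and 0.0695 m), for 0.2 s.
At the end, for the whole second after the job is handed in: Each bushing stands on the floor of the tote compartment matching its size (half-way point 34 to 46 mm above the tote's underside); each wooden piece stands within 15 mm of where it started; all tilted under 0.12 rad, released and at rest (linear speed of each of bush_large, bush_small, candlestick, vase below 0.03 m/s and angle between each of bush_large_mid, bush_small_mid, candlestick_mid, vase_mid's own z axis and vertical below 0.12 rad and contact force between each of bush_large, bush_small, candlestick, vase and the fingers below 0.2 N and x of bush_large_mid in the frame of tote between -0.065 and -0.039 m and y of bush_large_mid in the frame of tote between -0.013 and 0.013 m and z of bush_large_mid in the frame of tote between 0.034 and 0.046 m and x of bush_small_mid in the frame of tote between 0.049 and 0.075 m and y of bush_small_mid in the frame of tote between -0.021 and 0.021 m and z of bush_small_mid in the frame of tote between 0.034 and 0.046 m and distance of each of candlestick_mid, vase_mid from where it was at the start of the episode below 0.015 m); the robot touches nothing.
It fails at once if a bushing or a wooden piece is toppled (angle between any of candlestick_mid, vase_mid, bush_large_mid, bush_small_mid's own z axis and vertical above 0.6 rad).
It fails at once if the wax jar, the hammer or the offcut is moved more than 25 mm (distance of any of wax, offcut, hammer from where it was at the start of the episode above 0.025 m).
It also fails if it takes over 144 s, if anything falls off the work surface, if the arm or the gripper's body presses on something with over 40 N, if the wrist force passes 120 N, or if a joint passes its speed limit or range.

### The arm

A 6-joint arm with a two-finger parallel gripper is mounted at the origin on the work surface. World frame = base frame: x ahead of the robot, y to its left, z up, the work surface at z = 0. Lengths are in mm, angles in rad, forces in N, time in s.
With the tool pointing down it reaches from about 400 to 925 mm from the base axis. Payload 12.5 kg.
Tool frame: the origin (TCP) lies on the front face of the gripper's body, between the roots of the fingers; the fingertips stand 78 mm ahead of it and the grasp point (between the pads) lies 59 mm ahead of it (env.nose_length is the distance from the TCP to the fingertips, in mm); z points along the fingers, y is the line along which they close (so a half turn about z gives the same grasp; the last joint's range is limited). The gripper opens to 95 mm and grips with 3 to 60 N. Pads are 20 mm wide; open, the fingers measure 119 mm over their backs; the gripper's body (75 mm by 180 mm) begins 59 mm behind the grasp point.
Start: joints at [-1.351, 0.491, 1.559, -0, 1.092, -0.106], TCP at [200.063, -592.125, 292.261] pointing down, gripper open.
Joint ranges: [-3.1, 3.1], [-0.84, 2.19], [0.05, 2.79], [-1.13, 4.28], [0.06, 2.93], [-2.69, 2.69]. Speed limits (rad/s): [2.22, 2.22, 2.79, 3.14, 3.14, 3.14].

### API

Orientations are given as [roll, pitch, yaw] about the fixed x, y, z axes, in that order (R = Rz(yaw) Ry(pitch) Rx(roll)).
In Python, from cell import env gives the robot as it stands.
- The arm moves only by the tool jog_arm, never from a script. Its argument "motion" is a list of rows, each a list of 7 numbers: the turn, a rotation vector about the tool's x, y, z in degrees, then the shift along the tool's x, y, z in mm, then the finger opening in mm, from 0 to 95.1. In form: [[wx, wy, wz, x, y, z, hand], ...]. A call has 1 to 10 rows; each row shifts and turns the commanded pose from where the row before left it, along the tool's axes as they then stand; what a row does not reach is not made up. A row lasts 1/8 s, in which the tool goes at most 62.5 mm and 10.7 degrees, less where a joint would pass 70% of its speed; a pose out of reach is approached as far as the arm can. A call is refused whole if a number of a shift passes 62.5 or a number of a turn 10.7, either way. A call with a gripper value outside its range is refused whole. The fingers move at their own pace and stop on an object; the grip force is fixed at half the most. Time passes only in rows, so rows that do not move let the fingers close. It gives the time, the measured TCP pose, the force, the opening and the grip force at its end, in the units of the state.
- env.state(): the state, without advancing time (a new reading comes with each control period).
- env.read_camera(name): name is "scene" or "top"; returns a dict with "color" (384x512x3 uint8, red, green, blue), "z_map" (384x512 float32, mm along the optical axis (not along the pixel's ray), 0 where there is no reading), "camera_matrix" (3x3 intrinsics, pixels), "k1" (the pictures are not rectified: a ray, as slopes to the right and down, at radius r is drawn at 1 + k1 r^2 times it, then the intrinsics apply), "world_to_cam" (4x4, takes a point from world to camera coordinates). Camera axes: x right, y up, looking along -z (the intrinsics and any distortion apply to the point x, -y, -z); pixel columns grow to the right and rows downward; lengths in mm; the calibration is good to about 2 mm. A picture is of the moment at which its call begins.
- env.job_done(): hands the job in; it is judged then, once.
Trained networks look in the newest picture that a camera, given by its name, has taken for a name from the list of things; names that differ only in an ending like _2 or _b are one class to them, and where a whole thing is asked for, a point or a joint stands for the part that bears it (a point fixed in the world has none). Each returns a list of dicts, best first, with "score" (0 to 1); they miss things now and then, are a little off and sometimes report something else, mostly with a low value. They report only what shows in the picture. A call takes as long as a camera call. They do not tell look-alikes from the thing itself.
- env.recognise(camera, thing): "location" ([column, row] in pixels, amid what is visible of it).
The state is a dict: "t": time; "joints": joint angles; "qvel": joint speeds; "tau": joint torques, N m; "eef_pos": TCP position; "tcp_rot": TCP orientation; "ft_force": force on the tool from outside, world axes, zero at the start; "moment": the same for the moment, N m; "opening": opening from 0.0 (shut) to 1.0 (fully open); "grip_force": force on a finger pad.
Only numpy, scipy, OpenCV 4.12 (cv2) and the standard library are available. Lean on these libraries where they do the work, as an engineer would, in place of code of your own. Each camera call takes 0.05 s, during which the arm holds its last target. There are 200 camera calls.

## Working session

There is one attempt and no reset: what is moved stays moved. The work goes in short steps, Python scripts to look and compute and a tool call to move; the robot and the scene stay as the last step left them, time stands still between calls to the robot, and variables do not carry over. Pictures are saved under pics/ and viewed, at most 14 in all, crops included, and the job is handed in when it is done.

Besides the shell and the picture viewer there is one more tool, called after "Emit:" as name(argument=value, ...), one argument or row to a line, values as JSON. jog_arm: Moves the arm, as the interface text tells. Its arguments: {"type":"object","properties":{"motion":{"type":"array"}},"required":["motion"]}

```bash
mkdir -p pics; ls; cat > h.py <<'E'
import numpy as np, cv2
from cell import env
def cam(n):
    return env.read_camera(n)
def world(c,u,v,z=None):
    """pixel arrays -> world using depth map (or given plane height z)"""
    K=c["camera_matrix"];k=c["k1"]
    u=np.asarray(u,float);v=np.asarray(v,float)
    xd=(u-K[0,2])/K[0,0]; yd=(v-K[1,2])/K[1,1]
    x,y=xd.copy(),yd.copy()
    for _ in range(15):
        f=1+k*(x*x+y*y); x=xd/f;y=yd/f
    T=np.linalg.inv(c["world_to_cam"])
    d=np.stack([x,-y,-np.ones_like(x)],-1)
    if z is None:
        Z=c["z_map"][np.round(v).astype(int),np.round(u).astype(int)]
        return (d*Z[...,None])@T[:3,:3].T+T[:3,3]
    w=d@T[:3,:3].T
    s=(z-T[2,3])/w[...,2]
    return T[:3,3]+w*s[...,None]
def cloud(c):
    v,u=np.mgrid[0:384,0:512]
    P=world(c,u,v); P[c["z_map"]<=0]=np.nan
    return P
E
python3 - <<'E'
from h import *
for n in ("top","scene"):
    c=cam(n); cv2.imwrite(f"pics/{n}0.png",c["color"][...,::-1])
    np.savez(f"{n}0.npz",**c)
    T=np.linalg.inv(c["world_to_cam"]);print(n,T[:3,3].round(),(-T[:3,2]).round(2))
    for t in ["candlestick_mid","vase_mid","bush_large_mid","bush_small_mid","board","tote","tray","wax","offcut","hammer"]:
        for r in env.recognise(n,t)[:2]:
            u,v=r["location"]; print(n,t,round(r["score"],2),np.round([u,v]),world(c,u,v).round())
E
```

```text
pics
top [530.  11. 971.] [ 0.06 -0.04 -1.  ]
top candlestick_mid 0.79 [266. 183.] [605. -51. 148.]
top candlestick_mid 0.56 [218. 190.] [585.  59. 134.]
top vase_mid 0.9 [174. 259.] [421. 158. 117.]
top vase_mid 0.73 [218. 191.] [584.  58. 132.]
top bush_large_mid 0.71 [216. 160.] [670.  73.  38.]
top bush_large_mid 0.49 [341. 147.] [ 719. -263.   24.]
top bush_small_mid 0.57 [265. 158.] [682. -56.  29.]
top bush_small_mid 0.54 [240. 171.] [645.   8.  18.]
top tote 0.82 [358. 239.] [ 472. -316.   11.]
top tray 0.82 [126. 210.] [532. 311.   8.]
top wax 0.86 [131. 128.] [743. 290.  66.]
top offcut 0.55 [262. 220.] [518. -52.  30.]
top hammer 0.8 [340. 151.] [ 708. -259.   24.]
scene [1275. -666.  749.] [-0.58  0.57 -0.58]
scene candlestick_mid 0.91 [235. 202.] [616. -65.  80.]
scene vase_mid 0.83 [262. 177.] [599.  40.  93.]
scene vase_mid 0.72 [248. 144.] [438. 148.  73.]
scene bush_large_mid 0.7 [287. 191.] [668.  53.  79.]
scene bush_small_mid 0.81 [260. 219.] [687. -56.  67.]
scene board 0.64 [266. 230.] [683. -32.  19.]
scene tote 0.64 [111. 245.] [ 472. -313.   13.]
scene tote 0.45 [259. 217.] [689. -62.  78.]
scene tray 0.86 [315. 158.] [1275. -666.  749.]
scene wax 0.93 [374. 183.] [767. 279.  42.]
scene offcut 0.81 [214. 207.] [543. -69.  30.]
scene hammer 0.8 [200. 298.] [ 741. -276.   25.]
```

```bash
python3 - <<'E'
from h import *
for n in ("top","scene"):
    c=dict(np.load(n+"0.npz")); im=c["color"][...,::-1]
    cr=im[90:290,90:410] if n=="top" else im[90:320,70:410]
    cv2.imwrite(f"pics/{n}c.png",cv2.resize(cr,None,fx=2.3,fy=2.3,interpolation=cv2.INTER_CUBIC))
    P=cloud(c)
    X,Y,Z=P[...,0],P[...,1],P[...,2]
    def reg(name,x,y,r,z0,z1):
        m=(np.hypot(X-x,Y-y)<r)&(Z>z0)&(Z<z1); q=P[m]
        if len(q): 
            print(n,name,len(q),'mean',q.mean(0).round(),'mid',((np.percentile(q,2,0)+np.percentile(q,98,0))/2).round(),'ext',(np.percentile(q,98,0)-np.percentile(q,2,0)).round())
    reg("candle top",605,-53,40,118,160); reg("vase top",583,57,40,120,145)
    reg("bl",668,60,32,70,105); reg("bs",675,-53,25,70,105)
    reg("board",620,0,170,14,22); reg("tote",472,-314,110,14,30); reg("tray",532,311,150,3,10)
    reg("decoy",425,155,40,100,125); reg("wax",743,290,45,55,75); reg("offcut",525,-52,45,25,35)
E
```

```text
top candle top 376 mean [607. -56. 136.] mid [607. -57. 139.] ext [46. 45. 24.]
top vase top 368 mean [584.  63. 134.] mid [584.  63. 134.] ext [45. 45.  6.]
top bl 94 mean [663.  66.  89.] mid [657.  68.  84.] ext [37. 45. 22.]
top bs 109 mean [674. -47.  87.] mid [674. -47.  83.] ext [30. 30. 21.]
top board 3828 mean [626.   7.  19.] mid [625.   8.  19.] ext [164. 254.   6.]
top tote 573 mean [ 470. -316.   19.] mid [ 469. -316.   19.] ext [182.  97.  10.]
top tray 4771 mean [533. 310.   6.] mid [533. 307.   6.] ext [235. 218.   6.]
top decoy 356 mean [414. 168. 116.] mid [414. 169. 116.] ext [46. 45.  6.]
top wax 350 mean [755. 295.  65.] mid [755. 296.  63.] ext [50. 47. 11.]
top offcut 400 mean [522. -55.  31.] mid [522. -55.  31.] ext [37. 68.  6.]
scene candle top 345 mean [614. -63. 135.] mid [611. -61. 135.] ext [43. 43. 28.]
scene vase top 233 mean [587.  59. 132.] mid [585.  62. 129.] ext [46. 47. 14.]
scene bl 180 mean [664.  58.  82.] mid [659.  66.  81.] ext [35. 45. 20.]
scene bs 214 mean [677. -51.  83.] mid [675. -49.  81.] ext [32. 31. 21.]
scene board 2349 mean [639. -33.  18.] mid [631.   2.  18.] ext [180. 256.   7.]
scene tote 769 mean [ 475. -316.   18.] mid [ 470. -317.   18.] ext [187.  96.   8.]
scene tray 1947 mean [541. 308.   6.] mid [536. 311.   6.] ext [233. 131.   6.]
scene decoy 175 mean [419. 165. 113.] mid [416. 168. 109.] ext [46. 46. 17.]
scene wax 244 mean [758. 290.  64.] mid [757. 293.  62.] ext [48. 49. 11.]
scene offcut 315 mean [524. -59.  30.] mid [523. -58.  29.] ext [40. 68.  7.]
```

View pics/topc.png

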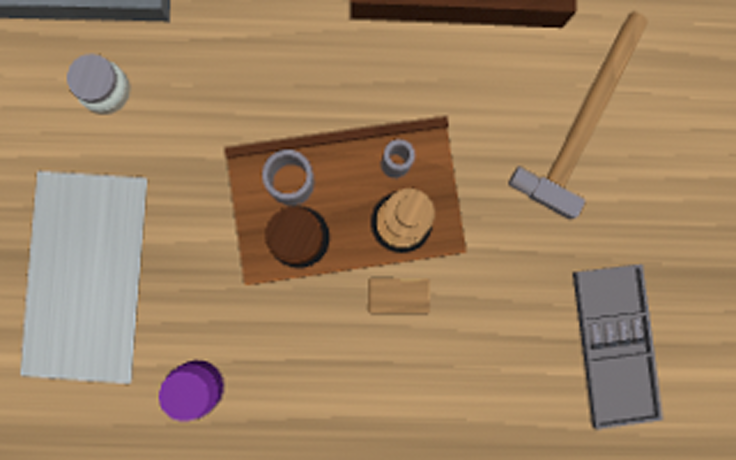

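View pics/scenec.png

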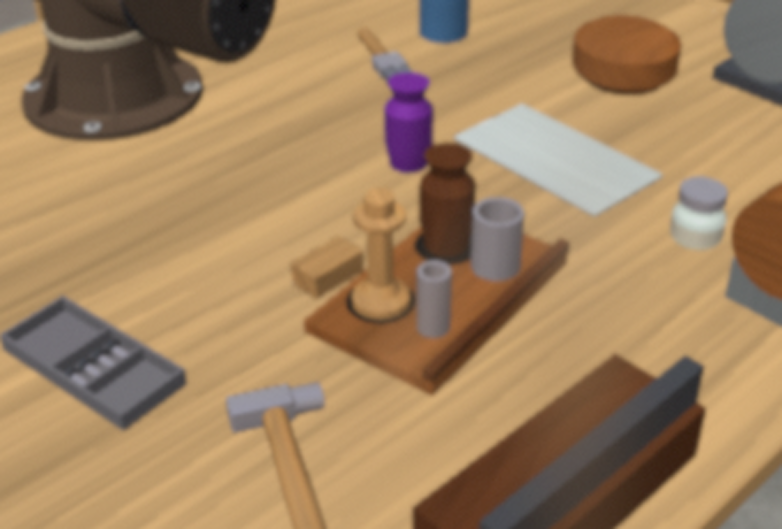

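The top crop shows the vase (297,236) with the large bushing behind it. The candlestick (405,218) has the small bushing behind it. The tray is on the left, the tote on the right, and the purple decoy sits near the tray's front corner. The scene crop agrees. Next I'll refine the positions and compute frame poses.

```bash
python3 - <<'E'
from h import *
for n in ("top","scene"):
    c=dict(np.load(n+"0.npz")); P=cloud(c); X,Y,Z=P[...,0],P[...,1],P[...,2]
    def reg(name,x,y,r,z0,z1):
        for _ in range(4):
            q=P[(np.hypot(X-x,Y-y)<r)&(Z>z0)&(Z<z1)]
            (x,y),R=cv2.minEnclosingCircle(q[:,:2].astype(np.float32))
        print(n,name,len(q),np.round([x,y,R,q[:,2].max()],1))
    reg("candle pan",609,-59,36,118,160); reg("vase top",585,62,36,122,145)
    reg("bl",650,69,38,82,100); reg("bs",674,-48,28,82,100)
    if n=="top":
        for nm,x,y,r,z0,z1 in [("board",626,6,165,12,34),("tote",470,-316,112,8,30),("tray",533,311,150,3.5,9)]:
            m=((np.hypot(X-x,Y-y)<r)&(Z>z0)&(Z<z1)).astype(np.uint8)
            k,l,s,_=cv2.connectedComponentsWithStats(m); i=1+s[1:,4].argmax()
            q=P[l==i][:,:2].astype(np.float32)
            print(nm,cv2.minAreaRect(q))
s=env.state(); print(s["eef_pos"],s["tcp_rot"],s["joints"],s["opening"])
E
```

```text
top candle pan 376 [607.6 -56.6  25.7 153.1]
top vase top 368 [584.6  63.2  25.3 138.7]
top bl 168 [643.8  69.   33.5  98. ]
top bs 87 [674.3 -47.5  16.6  93.6]
board ((630.8992309570312, 8.450714111328125), (160.58926391601562, 260.9108581542969), 9.913233757019043)
tote ((468.7232666015625, -314.96075439453125), (184.1738739013672, 83.24164581298828), 8.380440711975098)
tray ((535.2333984375, 313.2022705078125), (138.94073486328125, 248.0030059814453), 86.61522674560547)
scene candle pan 345 [608.1 -58.7  26.4 150.6]
scene vase top 227 [585.7  63.6  26.9 136. ]
scene bl 245 [641.3  63.9  37.1  99.9]
scene bs 124 [675.6 -49.   18.6  92.9]
[ 200.04468788 -592.13233718  292.24540328] [3.14152779e+00 3.20810822e-05 3.25822903e-01] [-1.35062392e+00  4.90923103e-01  1.55890342e+00 -2.82416632e-05
  1.09169824e+00 -1.05637483e-01] 1.0027718347668104
```

Emit:
jog_arm(
  motion=[
    [0, 0, 8.8, 0, 0, 0, 95],
    [0, 0, 0, 20, -18, 0, 95],
    [0, 0, 0, 42, -39, 0, 95],
    [0, 0, 0, 42, -39, 0, 95],
    [0, 0, 0, 42, -39, 0, 95],
    [0, 0, 0, 42, -39, 0, 95],
    [0, 0, 0, 42, -39, 0, 95],
    [0, 0, 0, 42, -39, 0, 95],
    [0, 0, 0, 42, -39, 0, 95],
    [0, 0, 0, 42, -39, 0, 95],
  ],
)

```text
t: 2.35
eef_pos: [494.9, -203.1, 292.5]
tcp_rot: [3.141, -0.0, 0.175]
ft_force: [0.9, -0.7, -1.1]
opening: 0.998
grip_force: 0.0
```

```bash
cat > go.py <<'E'
import sys,numpy as np
from scipy.spatial.transform import Rotation as R
from cell import env
# usage: go.py x y z [yaw_deg]: remaining shift (tool axes) and turn; tool assumed down
x,y,z=map(float,sys.argv[1:4]); s=env.state()
r=R.from_euler("xyz",s["tcp_rot"])
yaw=float(sys.argv[4]) if len(sys.argv)>4 else 9.9
T=R.from_euler("xyz",[np.pi,0,np.radians(yaw)])
print("t",round(s["t"],2),"pos",s["eef_pos"].round(1) if hasattr(s["eef_pos"],'round') else s["eef_pos"],"turn",np.degrees((r.inv()*T).as_rotvec()).round(2),
 "shift(at target yaw)",T.inv().apply(np.array([x,y,z])-s["eef_pos"]).round(1),"open",round(s["opening"]*95.1,1),"F",np.round(s["ft_force"],1),"grip",np.round(s["grip_force"],1))
E
python3 go.py 607.8 -57.5 157
```

```text
t 2.35 pos [ 494.9 -203.1  292.5] turn [ 0.01 -0.02  0.15] shift(at target yaw) [ 136.2 -124.1  135.5] open 94.9 F [ 0.9 -0.7 -1.1] grip 0.0
```

Emit:
jog_arm(
  motion=[
    [0, 0, 0, 45, -41, 0, 95],
    [0, 0, 0, 45, -41, 0, 95],
    [0, 0, 0, 32, -29, 0, 95],
    [0, 0, 0, 14, -13, 20, 95],
    [0, 0, 0, 0, 0, 40, 95],
    [0, 0, 0, 0, 0, 40, 95],
    [0, 0, 0, 0, 0, 25, 95],
    [0, 0, 0, 0, 0, 10, 95],
    [0, 0, 0, 0, 0, 0, 95],
    [0, 0, 0, 0, 0, 0, 95],
  ],
)

```text
t: 3.6
eef_pos: [607.2, -60.7, 158.2]
tcp_rot: [3.141, -0.001, 0.172]
ft_force: [-0.4, 0.7, 0.8]
opening: 0.998
grip_force: 0.0
```

```bash
python3 go.py 607.8 -57.5 157; python3 - <<'E'
from h import *
c=cam("scene"); cv2.imwrite("pics/s1.png",cv2.resize(c["color"][100:260,150:370,::-1],None,fx=3.4,fy=3.4,interpolation=cv2.INTER_CUBIC))
E
```

```text
t 3.6 pos [607.2 -60.7 158.2] turn [ 0.04 -0.08 -0.02] shift(at target yaw) [ 1.1 -3.   1.2] open 94.9 F [-0.4  0.7  0.8] grip 0.0
```

View pics/s1.png

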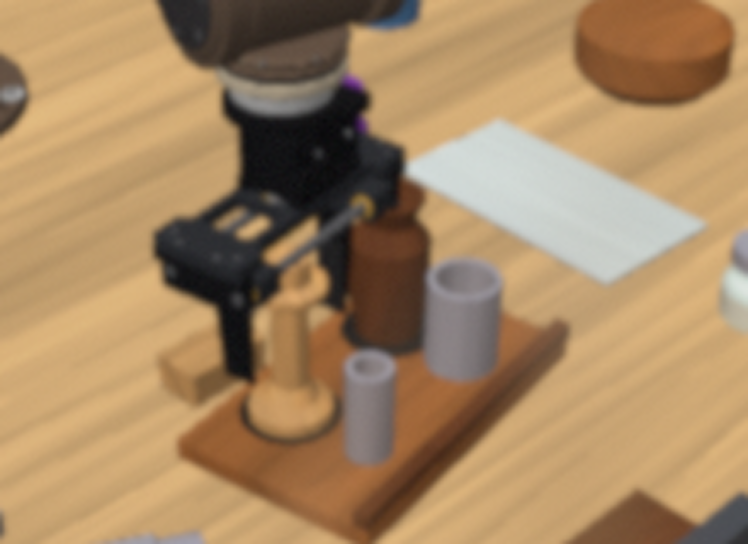

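The candlestick stands between the open fingers (stem about (292,345) in the crop), and nothing has been touched. Now I'll centre and close.

Emit:
jog_arm(
  motion=[
    [0, 0, 0, 1, -3, 0, 80],
    [0, 0, 0, 0, 0, 0, 70],
    [0, 0, 0, 0, 0, 0, 60],
    [0, 0, 0, 0, 0, 0, 50],
    [0, 0, 0, 0, 0, 0, 40],
    [0, 0, 0, 0, 0, 0, 30],
    [0, 0, 0, 0, 0, 0, 20],
    [0, 0, 0, 0, 0, 0, 20],
    [0, 0, 0, 0, 0, 0, 20],
  ],
)

```text
t: 4.78
eef_pos: [607.4, -57.4, 157.2]
tcp_rot: [3.141, 0.0, 0.172]
ft_force: [-0.7, 0.3, 0.0]
opening: 0.534
grip_force: 30.0
```

Opening is 50.8, so the fingers hold the pan's rim rather than the stem. That's a firm pendulum-stable hold, so I'll lift gently and check.

Emit:
jog_arm(
  motion=[
    [0, 0, 0, 0, 0, -3, 20],
    [0, 0, 0, 0, 0, -7, 20],
    [0, 0, 0, 0, 0, -15, 20],
    [0, 0, 0, 0, 0, -25, 20],
    [0, 0, 0, 0, 0, -30, 20],
    [0, 0, 0, 0, 0, -30, 20],
    [0, 0, 0, 0, 0, -22, 20],
    [0, 0, 0, 0, 0, -12, 20],
    [0, 0, 0, 0, 0, -6, 20],
    [0, 0, 0, 0, 0, 0, 20],
  ],
)

```text
t: 6.02
eef_pos: [607.4, -57.4, 307.1]
tcp_rot: [-3.142, 0.0, 0.172]
ft_force: [-0.3, 0.6, -1.6]
opening: 0.534
grip_force: 30.0
```

```bash
python3 go.py 593 310 307; python3 - <<'E'
from h import *
c=cam("scene"); cv2.imwrite("pics/s2.png",cv2.resize(c["color"][30:260,150:370,::-1],None,fx=2.6,fy=2.6,interpolation=cv2.INTER_CUBIC))
E
```

```text
t 6.03 pos [607.4 -57.4 307.1] turn [-0.    0.01 -0.04] shift(at target yaw) [ 4.900e+01 -3.644e+02  1.000e-01] open 50.8 F [-0.3  0.6 -1.6] grip 30.0
```

View pics/s2.png

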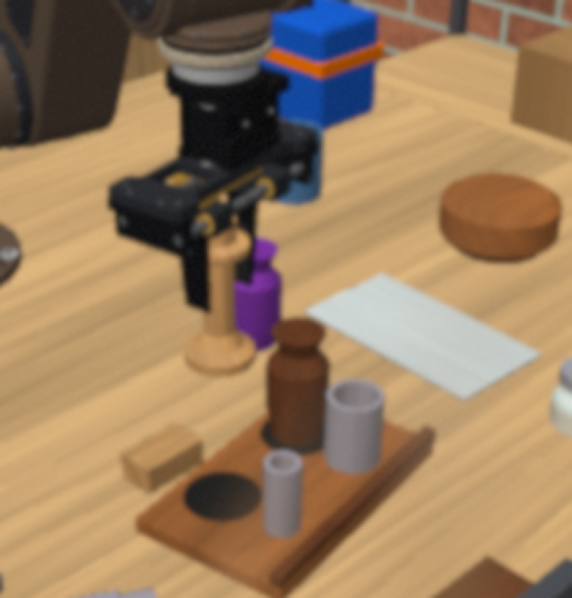

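The candlestick hangs upright in the grip (foot about (220,350)). Moving over the tray.

Emit:
jog_arm(
  motion=[
    [0, 0, 0, 1, -8, 0, 20],
    [0, 0, 0, 3, -22, 0, 20],
    [0, 0, 0, 5, -40, 0, 20],
    [0, 0, 0, 7, -50, 0, 20],
    [0, 0, 0, 8, -60, 0, 20],
    [0, 0, 0, 8, -60, 0, 20],
    [0, 0, 0, 7, -54, 0, 20],
    [0, 0, 0, 5, -38, 0, 20],
    [0, 0, 0, 3, -22, 0, 20],
    [0, 0, 0, 2, -10, 0, 20],
  ],
)

```text
t: 7.32
eef_pos: [592.9, 310.9, 306.9]
tcp_rot: [3.141, 0.0, 0.173]
ft_force: [-0.9, -0.5, -1.9]
opening: 0.531
grip_force: 30.0
```

Emit:
jog_arm(
  motion=[
    [0, 0, 0, 0, 0, 10, 20],
    [0, 0, 0, 0, 0, 25, 20],
    [0, 0, 0, 0, 0, 35, 20],
    [0, 0, 0, 0, 0, 35, 20],
    [0, 0, 0, 0, 0, 25, 20],
    [0, 0, 0, 0, 0, 15, 20],
    [0, 0, 0, 0, 0, 8, 20],
    [0, 0, 0, 0, 0, 4, 20],
    [0, 0, 0, 0, 0, 0, 20],
  ],
)

```text
t: 8.45
eef_pos: [593.5, 309.6, 150.6]
tcp_rot: [-3.142, -0.001, 0.172]
ft_force: [0.3, -0.6, -1.4]
opening: 0.531
grip_force: 30.0
```

```bash
python3 go.py 593 310 145; python3 - <<'E'
from h import *
c=cam("scene"); cv2.imwrite("pics/s3.png",cv2.resize(c["color"][60:220,220:420,::-1],None,fx=3.4,fy=3.4,interpolation=cv2.INTER_CUBIC))
E
```

```text
t 8.45 pos [593.5 309.6 150.6] turn [-0.   -0.04 -0.04] shift(at target yaw) [-0.4 -0.5  5.6] open 50.5 F [ 0.3 -0.6 -1.4] grip 30.0
```

View pics/s3.png

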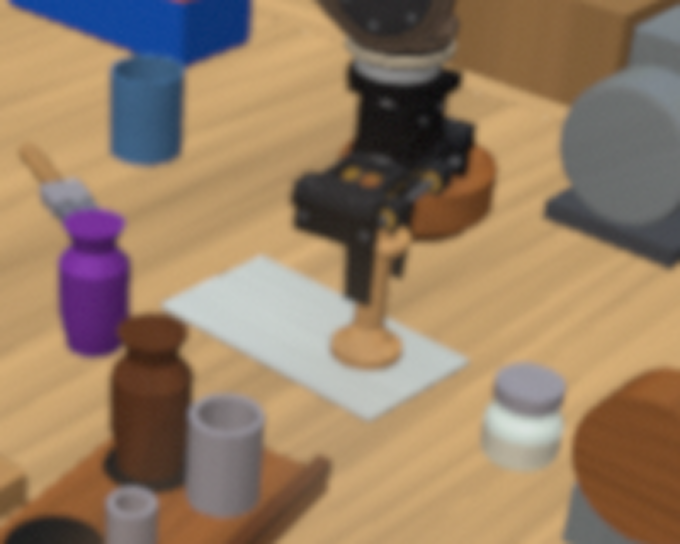

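The candlestick has swung in the grip: its foot is at (365,345) and its top at (397,245), leaning. I'll measure the tilt before putting it down.

```bash
cat > tilt.py <<'E'
from h import *
def tilt(x=593,y=310):
    for n in ("scene","top"):
        c=cam(n); P=cloud(c); C=c["color"].astype(int)
        m=(np.hypot(P[...,0]-x,P[...,1]-y)<60)&(P[...,2]>9)&(P[...,2]<150)&(C[...,0]>C[...,2]*1.35)&(C[...,0]>90)
        q=P[m]
        print(n,len(q))
        for z0,z1 in [(9,22),(22,36),(36,60),(60,85),(85,105),(105,125),(125,150)]:
            k=q[(q[:,2]>=z0)&(q[:,2]<z1)]
            if len(k)>4: print(z0,z1,len(k),"med",np.median(k,0).round(1),"lo",np.percentile(k,5,0).round(),"hi",np.percentile(k,95,0).round())
E
python3 -c "
from tilt import *
tilt()"
```

```text
scene 434
9 22 74 med [608.  288.4  18.5] lo [580. 279.  13.] hi [623. 311.  22.]
22 36 117 med [605.6 296.4  26.6] lo [578. 285.  23.] hi [619. 317.  34.]
36 60 75 med [601.5 300.7  46.8] lo [587. 295.  37.] hi [608. 312.  59.]
60 85 54 med [604.7 304.   74.8] lo [595. 284.  62.] hi [611. 339.  84.]
85 105 41 med [605.1 304.   94.2] lo [592. 275.  86.] hi [613. 337. 104.]
105 125 63 med [611.  304.1 119.1] lo [601. 286. 108.] hi [619. 339. 123.]
125 150 10 med [607.9 300.2 127.1] lo [604. 297. 125.] hi [614. 307. 130.]
top 89
9 22 14 med [569.8 294.5  20.8] lo [567. 286.  12.] hi [579. 323.  22.]
22 36 40 med [570.6 302.7  25.3] lo [565. 289.  23.] hi [581. 318.  29.]
105 125 12 med [613.  304.6 122.7] lo [570. 299. 121.] hi [619. 307. 125.]
125 150 23 med [597.2 297.1 141.9] lo [589. 295. 132.] hi [605. 300. 144.]
```

Tilt is about 0.1 rad, with the +x edge low. Lowering presses that edge and rights it. I'll set it down slowly and open gradually.

Emit:
jog_arm(
  motion=[
    [0, 0, 0, 0, 0, 2, 20],
    [0, 0, 0, 0, 0, 1, 20],
    [0, 0, 0, 0, 0, 1, 20],
    [0, 0, 0, 0, 0, 1, 20],
    [0, 0, 0, 0, 0, 1, 20],
    [0, 0, 0, 0, 0, 0, 20],
  ],
)

```text
t: 9.35
eef_pos: [593.6, 309.7, 145.2]
tcp_rot: [-3.141, -0.001, 0.172]
ft_force: [-1.7, -1.4, 5.5]
opening: 0.531
grip_force: 30.0
```

```bash
python3 go.py 593 310 145; python3 - <<'E'
from h import *
c=cam("scene"); cv2.imwrite("pics/s4.png",cv2.resize(c["color"][110:190,280:370,::-1],None,fx=6,fy=6,interpolation=cv2.INTER_CUBIC))
E
```

```text
t 9.35 pos [593.6 309.7 145.2] turn [-0.01 -0.08 -0.03] shift(at target yaw) [-0.6 -0.4  0.2] open 50.5 F [-1.7 -1.4  5.5] grip 30.0
```

View pics/s4.png

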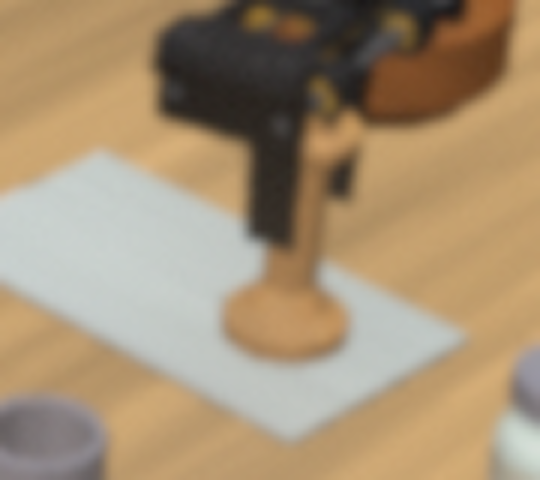

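It's on the sheet (upward force 5.5 N) with only a slight lean left. Opening.

Emit:
jog_arm(
  motion=[
    [0, 0, 0, 0, 0, 0, 53],
    [0, 0, 0, 0, 0, 0, 56],
    [0, 0, 0, 0, 0, 0, 65],
    [0, 0, 0, 0, 0, 0, 80],
    [0, 0, 0, 0, 0, 0, 95],
    [0, 0, 0, 0, 0, 0, 95],
    [0, 0, 0, 0, 0, 0, 95],
  ],
)

```text
t: 10.28
eef_pos: [593.4, 309.6, 144.2]
tcp_rot: [3.141, -0.0, 0.172]
ft_force: [-0.1, -0.7, -0.5]
opening: 0.991
grip_force: 0.0
```

Emit:
jog_arm(
  motion=[
    [0, 0, 0, 0, 0, -15, 95],
    [0, 0, 0, 0, 0, -35, 95],
    [0, 0, 0, 0, 0, -50, 95],
    [0, 0, 0, 0, 0, -50, 95],
    [0, 0, 0, -6, 40, 0, 95],
    [0, 0, 0, -8, 50, 0, 95],
  ],
)

```text
t: 11.02
eef_pos: [594.7, 218.2, 296.0]
tcp_rot: [-3.142, -0.002, 0.174]
ft_force: [1.0, -0.3, 0.5]
opening: 0.998
grip_force: 0.0
```

```bash
python3 go.py 585.5 62.8 142;  python3 -c "
from tilt import *
tilt()"
```

```text
t 11.03 pos [594.7 218.2 296. ] turn [-0.   -0.13  0.07] shift(at target yaw) [-35.8 151.5 154. ] open 94.9 F [ 1.  -0.3  0.5] grip 0.0
scene 598
9 22 128 med [608.3 292.4  17.4] lo [576. 280.  10.] hi [622. 319.  22.]
22 36 73 med [601.1 298.8  27.8] lo [584. 290.  23.] hi [613. 313.  34.]
36 60 70 med [601.  301.2  48. ] lo [589. 296.  37.] hi [607. 312.  58.]
60 85 75 med [600.9 301.2  73.9] lo [587. 296.  63.] hi [607. 312.  84.]
85 105 48 med [601.7 300.2  94.2] lo [589. 295.  86.] hi [607. 309. 101.]
105 125 131 med [603.1 297.1 115.3] lo [578. 285. 110.] hi [618. 318. 124.]
125 150 73 med [596.8 304.2 133.2] lo [584. 294. 126.] hi [609. 318. 135.]
top 0
```

The candlestick stands upright at about (595,307). Next the vase.

Emit:
jog_arm(
  motion=[
    [0, 0, 0, -10, 40, 0, 95],
    [0, 0, 0, -12, 55, 0, 95],
    [0, 0, 0, -9, 38, 0, 95],
    [0, 0, 0, -5, 18, 0, 95],
    [0, 0, 0, 0, 0, 20, 95],
    [0, 0, 0, 0, 0, 45, 95],
    [0, 0, 0, 0, 0, 50, 95],
    [0, 0, 0, 0, 0, 27, 95],
    [0, 0, 0, 0, 0, 12, 95],
    [0, 0, 0, 0, 0, 0, 95],
  ],
)

```text
t: 12.38
eef_pos: [585.6, 64.0, 140.3]
tcp_rot: [-3.142, 0.0, 0.173]
ft_force: [0.1, -0.1, 0.2]
opening: 1.001
grip_force: 0.0
```

```bash
python3 go.py 585.5 62.8 142
```

```text
t 12.38 pos [585.6  64.  140.3] turn [-0.    0.01 -0.01] shift(at target yaw) [-0.3  1.2 -1.7] open 95.2 F [ 0.1 -0.1  0.2] grip 0.0
```

Emit:
jog_arm(
  motion=[
    [0, 0, 0, 0, 1, -2, 85],
    [0, 0, 0, 0, 0, 0, 76],
    [0, 0, 0, 0, 0, 0, 68],
    [0, 0, 0, 0, 0, 0, 62],
    [0, 0, 0, 0, 0, 0, 55],
    [0, 0, 0, 0, 0, 0, 50],
    [0, 0, 0, 0, 0, 0, 50],
    [0, 0, 0, 0, 0, 0, 50],
  ],
)

```text
t: 13.38
eef_pos: [585.6, 62.6, 142.3]
tcp_rot: [3.142, -0.0, 0.172]
ft_force: [-0.5, 0.5, 4.6]
opening: 0.626
grip_force: 30.0
```

Emit:
jog_arm(
  motion=[
    [0, 0, 0, 0, 0, -3, 50],
    [0, 0, 0, 0, 0, -8, 50],
    [0, 0, 0, 0, 0, -18, 50],
    [0, 0, 0, 0, 0, -30, 50],
    [0, 0, 0, 0, 0, -30, 50],
    [0, 0, 0, 0, 0, -25, 50],
    [0, 0, 0, 0, 0, -16, 50],
    [0, 0, 0, 0, 0, -8, 50],
    [0, 0, 0, 0, 0, -2, 50],
  ],
)

```text
t: 14.5
eef_pos: [585.5, 62.6, 282.1]
tcp_rot: [3.142, 0.0, 0.172]
ft_force: [-0.5, -0.2, -1.9]
opening: 0.625
grip_force: 30.0
```

```bash
python3 go.py 478 318 130
```

```text
t 14.5 pos [585.5  62.6 282.1] turn [ 0.    0.02 -0.03] shift(at target yaw) [ -62.  -270.1  152.1] open 59.4 F [-0.5 -0.2 -1.9] grip 30.0
```

Emit:
jog_arm(
  motion=[
    [0, 0, 0, -3, -12, 0, 50],
    [0, 0, 0, -7, -30, 0, 50],
    [0, 0, 0, -11, -48, 0, 50],
    [0, 0, 0, -12, -55, 0, 50],
    [0, 0, 0, -12, -55, 0, 50],
    [0, 0, 0, -9, -40, 0, 50],
    [0, 0, 0, -6, -22, 0, 50],
    [0, 0, 0, -2, -8, 0, 50],
    [0, 0, 0, 0, 0, 0, 50],
  ],
)

```text
t: 15.62
eef_pos: [478.0, 318.1, 281.8]
tcp_rot: [3.141, 0.001, 0.173]
ft_force: [0.1, 0.2, -1.7]
opening: 0.624
grip_force: 30.0
```

Emit:
jog_arm(
  motion=[
    [0, 0, 0, 0, 0, 10, 50],
    [0, 0, 0, 0, 0, 28, 50],
    [0, 0, 0, 0, 0, 38, 50],
    [0, 0, 0, 0, 0, 32, 50],
    [0, 0, 0, 0, 0, 20, 50],
    [0, 0, 0, 0, 0, 12, 50],
    [0, 0, 0, 0, 0, 6, 50],
    [0, 0, 0, 0, 0, 3, 50],
    [0, 0, 0, 0, 0, 0, 50],
  ],
)

```text
t: 16.75
eef_pos: [478.4, 318.0, 133.5]
tcp_rot: [-3.142, -0.001, 0.172]
ft_force: [0.5, 0.8, -2.3]
opening: 0.627
grip_force: 30.0
```

```bash
python3 go.py 478 318 130
```

```text
t 16.75 pos [478.4 318.  133.5] turn [-0.   -0.03 -0.03] shift(at target yaw) [-0.4 -0.   3.5] open 59.7 F [ 0.5  0.8 -2.3] grip 30.0
```

Emit:
jog_arm(
  motion=[
    [0, 0, 0, 0, 0, 2, 50],
    [0, 0, 0, 0, 0, 1, 50],
    [0, 0, 0, 0, 0, 1, 50],
    [0, 0, 0, 0, 0, 0, 50],
    [0, 0, 0, 0, 0, 0, 62],
    [0, 0, 0, 0, 0, 0, 66],
    [0, 0, 0, 0, 0, 0, 78],
    [0, 0, 0, 0, 0, 0, 95],
    [0, 0, 0, 0, 0, 0, 95],
    [0, 0, 0, 0, 0, 0, 95],
  ],
)

```text
t: 18.0
eef_pos: [478.2, 318.0, 129.1]
tcp_rot: [3.141, 0.0, 0.172]
ft_force: [0.0, -0.0, 0.8]
opening: 0.987
grip_force: 0.0
```

Emit:
jog_arm(
  motion=[
    [0, 0, 0, 0, 0, -15, 95],
    [0, 0, 0, 0, 0, -35, 95],
    [0, 0, 0, 0, 0, -50, 95],
    [0, 0, 0, 0, 0, -45, 95],
    [0, 0, 0, 15, 40, 0, 95],
    [0, 0, 0, 20, 50, 0, 95],
  ],
)

```text
t: 18.75
eef_pos: [528.2, 235.0, 276.2]
tcp_rot: [-3.141, -0.002, 0.174]
ft_force: [0.9, 0.5, 0.2]
opening: 0.999
grip_force: 0.0
```

```bash
python3 go.py 650 71 122; python3 - <<'E'
from h import *
for n in ("top","scene"):
    c=cam(n); P=cloud(c); X,Y,Z=P[...,0],P[...,1],P[...,2]
    def reg(name,x,y,r,z0,z1):
        try:
            for _ in range(4):
                q=P[(np.hypot(X-x,Y-y)<r)&(Z>z0)&(Z<z1)]
                (x,y),R=cv2.minEnclosingCircle(q[:,:2].astype(np.float32))
            print(n,name,len(q),np.round([x,y,R,q[:,2].max()],1))
        except Exception as e: print(n,name,"none")
    reg("vase lip",478,318,36,114,135); reg("candle pan",595,307,36,102,118)
    reg("bl",650,71,36,80,100); reg("bs",674,-48,28,80,100)
    cv2.imwrite(f"pics/{n}5.png",cv2.resize(c["color"][60:300,70:410,::-1],None,fx=2.3,fy=2.3,interpolation=cv2.INTER_CUBIC))
E
```

```text
t 18.75 pos [528.2 235.  276.2] turn [-0.02 -0.14  0.09] shift(at target yaw) [ 91.8 182.5 154.2] open 95.0 F [0.9 0.5 0.2] grip 0.0
top vase lip none
top candle pan 17 [604.7 290.   13.5 117.3]
top bl 172 [649.5  72.3  27.1  96. ]
top bs 93 [674.5 -47.5  16.8  94.3]
scene vase lip 124 [478.9 314.6  27.6 121.9]
scene candle pan 97 [594.6 307.6  27.2 117.8]
scene bl 210 [649.9  71.6  29.   92.3]
scene bs 141 [674.3 -48.9  18.1  92.3]
```

View pics/scene5.png

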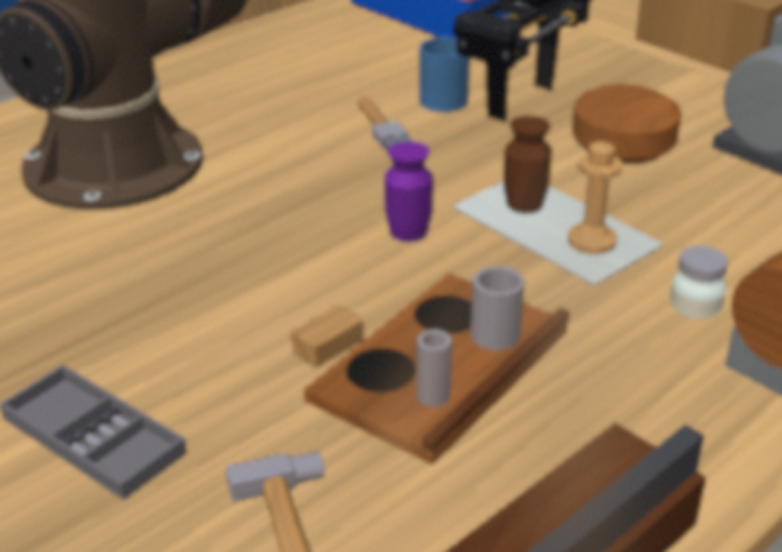

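The vase (527,165) and candlestick (597,200) both stand on the sheet, and the bushings are in place. Large bushing next.

Emit:
jog_arm(
  motion=[
    [0, 0, 0, 22, 44, 0, 95],
    [0, 0, 0, 28, 55, 0, 95],
    [0, 0, 0, 24, 46, 0, 95],
    [0, 0, 0, 13, 27, 0, 95],
    [0, 0, 0, 5, 10, 10, 95],
    [0, 0, 0, 0, 0, 40, 95],
    [0, 0, 0, 0, 0, 50, 95],
    [0, 0, 0, 0, 0, 35, 95],
    [0, 0, 0, 0, 0, 19, 95],
    [0, 0, 0, 0, 0, 0, 95],
  ],
)

```text
t: 20.1
eef_pos: [649.5, 72.4, 119.5]
tcp_rot: [-3.141, 0.002, 0.173]
ft_force: [0.2, -0.6, 1.0]
opening: 1.004
grip_force: 0.0
```

```bash
python3 go.py 649.7 72 122
```

```text
t 20.1 pos [649.5  72.4 119.5] turn [-0.01  0.1   0.  ] shift(at target yaw) [ 0.2  0.4 -2.5] open 95.4 F [ 0.2 -0.6  1. ] grip 0.0
```

Emit:
jog_arm(
  motion=[
    [0, 0, 0, 0, 0, -2, 80],
    [0, 0, 0, 0, 0, 0, 68],
    [0, 0, 0, 0, 0, 0, 60],
    [0, 0, 0, 0, 0, 0, 54],
    [0, 0, 0, 0, 0, 0, 48],
    [0, 0, 0, 0, 0, 0, 45],
    [0, 0, 0, 0, 0, 0, 45],
    [0, 0, 0, 0, 0, 0, 45],
  ],
)

```text
t: 21.1
eef_pos: [650.0, 71.8, 122.4]
tcp_rot: [3.141, -0.0, 0.172]
ft_force: [-1.5, 0.4, 5.3]
opening: 0.572
grip_force: 30.0
```

Emit:
jog_arm(
  motion=[
    [0, 0, 0, 0, 0, -3, 45],
    [0, 0, 0, 0, 0, -8, 45],
    [0, 0, 0, 0, 0, -18, 45],
    [0, 0, 0, 0, 0, -30, 45],
    [0, 0, 0, 0, 0, -25, 45],
    [0, 0, 0, 0, 0, -10, 45],
    [0, 0, 0, 0, 0, -4, 45],
    [0, 0, 0, 0, 0, 0, 45],
  ],
)

```text
t: 22.1
eef_pos: [649.7, 71.8, 219.8]
tcp_rot: [-3.142, 0.001, 0.172]
ft_force: [-0.3, -0.8, -5.1]
opening: 0.574
grip_force: 30.0
```

```bash
python3 go.py 417.5 -322.5 108
```

```text
t 22.1 pos [649.7  71.8 219.8] turn [-0.    0.04 -0.03] shift(at target yaw) [-296.6  348.5  111.8] open 54.6 F [-0.3 -0.8 -5.1] grip 30.0
```

Emit:
jog_arm(
  motion=[
    [0, 0, 0, -10, 12, 0, 45],
    [0, 0, 0, -20, 24, 0, 45],
    [0, 0, 0, -33, 39, 0, 45],
    [0, 0, 0, -38, 44, 0, 45],
    [0, 0, 0, -38, 44, 0, 45],
    [0, 0, 0, -38, 45, 0, 45],
    [0, 0, 0, -38, 45, 0, 45],
    [0, 0, 0, -35, 41, 0, 45],
    [0, 0, 0, -26, 31, 0, 45],
    [0, 0, 0, -14, 16, 0, 45],
  ],
)

```text
t: 23.35
eef_pos: [420.6, -315.7, 219.8]
tcp_rot: [-3.141, 0.001, 0.17]
ft_force: [1.1, -0.1, -4.8]
opening: 0.572
grip_force: 30.0
```

Emit:
jog_arm(
  motion=[
    [0, 0, 0, -6, 7, 0, 45],
    [0, 0, 0, 0, 0, 15, 45],
    [0, 0, 0, 0, 0, 30, 45],
    [0, 0, 0, 0, 0, 18, 45],
    [0, 0, 0, 0, 0, 10, 45],
    [0, 0, 0, 0, 0, 0, 45],
    [0, 0, 0, 0, 0, 0, 45],
  ],
)

```text
t: 24.22
eef_pos: [418.3, -321.7, 147.6]
tcp_rot: [3.141, -0.0, 0.173]
ft_force: [0.2, 0.1, -5.6]
opening: 0.574
grip_force: 30.0
```

```bash
python3 go.py 417.5 -322.5 108; python3 - <<'E'
from h import *
c=cam("scene"); cv2.imwrite("pics/s6.png",cv2.resize(c["color"][170:290,50:200,::-1],None,fx=4.5,fy=4.5,interpolation=cv2.INTER_CUBIC))
P=cloud(c); m=(np.hypot(P[...,0]-470,P[...,1]+316)<115)&(P[...,2]>16)&(P[...,2]<24); print(cv2.minAreaRect(P[m][:,:2].astype(np.float32)))
E
```

```text
t 24.23 pos [ 418.3 -321.7  147.6] turn [ 0.04 -0.02 -0.01] shift(at target yaw) [-0.9  0.6 39.6] open 54.6 F [ 0.2  0.1 -5.6] grip 30.0
((468.80755615234375, -315.92547607421875), (187.03485107421875, 84.6280517578125), 8.563675880432129)
```

View pics/s6.png

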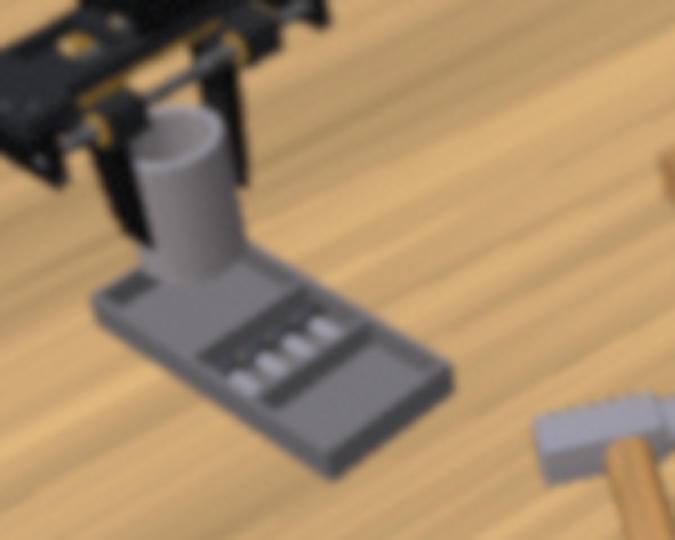

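The bushing is over the large compartment, about upright. Lowering.

Emit:
jog_arm(
  motion=[
    [0, 0, 0, -1, 1, 10, 45],
    [0, 0, 0, 0, 0, 14, 45],
    [0, 0, 0, 0, 0, 8, 45],
    [0, 0, 0, 0, 0, 4, 45],
    [0, 0, 0, 0, 0, 2, 45],
    [0, 0, 0, 0, 0, 1, 45],
    [0, 0, 0, 0, 0, 1, 45],
    [0, 0, 0, 0, 0, 0, 45],
  ],
)

```text
t: 25.28
eef_pos: [417.2, -323.0, 108.4]
tcp_rot: [3.141, -0.001, 0.172]
ft_force: [-3.4, 1.9, 9.1]
opening: 0.573
grip_force: 30.0
```

```bash
python3 go.py 417.5 -323.5 108
```

```text
t 25.27 pos [ 417.2 -323.   108.4] turn [ 0.05 -0.03 -0.03] shift(at target yaw) [0.2 0.6 0.4] open 54.5 F [-3.4  1.9  9.1] grip 30.0
```

Contact with the floor at the expected height. Release, then retreat towards the small bushing.

Emit:
jog_arm(
  motion=[
    [0, 0, 0, 0, 0, 0, 57],
    [0, 0, 0, 0, 0, 0, 62],
    [0, 0, 0, 0, 0, 0, 75],
    [0, 0, 0, 0, 0, 0, 95],
    [0, 0, 0, 0, 0, 0, 95],
    [0, 0, 0, 0, 0, 0, 95],
    [0, 0, 0, 0, 0, -15, 95],
    [0, 0, 0, 0, 0, -40, 95],
    [0, 0, 0, 0, 0, -50, 95],
  ],
)

```text
t: 26.4
eef_pos: [416.9, -322.7, 213.8]
tcp_rot: [-3.141, 0.001, 0.172]
ft_force: [0.2, -0.9, -0.1]
opening: 1.0
grip_force: 0.0
```

```bash
python3 go.py 674.4 -48 122; python3 - <<'E'
from h import *
c=cam("scene"); P=cloud(c); X,Y,Z=P[...,0],P[...,1],P[...,2]
x,y=417.5,-323.5
q=P[(np.hypot(X-x,Y-y)<40)&(Z>66)&(Z<85)]
print(cv2.minEnclosingCircle(q[:,:2].astype(np.float32)),q[:,2].min(),q[:,2].max())
E
```

```text
t 26.4 pos [ 416.9 -322.7  213.8] turn [-0.05  0.04 -0.04] shift(at target yaw) [ 300.9 -226.4   91.8] open 95.1 F [ 0.2 -0.9 -0.1] grip 0.0
((416.7920837402344, -323.8081970214844), 29.328704833984375) 66.03579588639798 78.75295837045098
```

Emit:
jog_arm(
  motion=[
    [0, 0, 0, 24, -18, 0, 95],
    [0, 0, 0, 48, -36, 0, 95],
    [0, 0, 0, 48, -36, 0, 95],
    [0, 0, 0, 48, -36, 0, 95],
    [0, 0, 0, 48, -36, 0, 95],
    [0, 0, 0, 45, -34, 0, 95],
    [0, 0, 0, 28, -21, 0, 95],
    [0, 0, 0, 12, -9, 0, 95],
    [0, 0, 0, 0, 0, 20, 95],
    [0, 0, 0, 0, 0, 35, 95],
  ],
)

```text
t: 27.7
eef_pos: [675.0, -49.4, 158.2]
tcp_rot: [3.14, -0.002, 0.172]
ft_force: [0.4, -0.3, -1.2]
opening: 0.997
grip_force: 0.0
```

```bash
python3 go.py 674.4 -48 122
```

```text
t 27.7 pos [675.  -49.4 158.2] turn [ 0.07 -0.14 -0.05] shift(at target yaw) [-0.4 -1.5 36.2] open 94.8 F [ 0.4 -0.3 -1.2] grip 0.0
```

Emit:
jog_arm(
  motion=[
    [0, 0, 0, 0, -1, 25, 80],
    [0, 0, 0, 0, 0, 11, 70],
    [0, 0, 0, 0, 0, 0, 58],
    [0, 0, 0, 0, 0, 0, 48],
    [0, 0, 0, 0, 0, 0, 40],
    [0, 0, 0, 0, 0, 0, 34],
    [0, 0, 0, 0, 0, 0, 28],
    [0, 0, 0, 0, 0, 0, 26],
    [0, 0, 0, 0, 0, 0, 26],
    [0, 0, 0, 0, 0, 0, 26],
  ],
)

```text
t: 28.95
eef_pos: [674.9, -47.8, 121.5]
tcp_rot: [3.141, -0.0, 0.172]
ft_force: [-1.4, -0.1, 5.3]
opening: 0.34
grip_force: 30.0
```

Emit:
jog_arm(
  motion=[
    [0, 0, 0, 0, 0, -3, 26],
    [0, 0, 0, 0, 0, -8, 26],
    [0, 0, 0, 0, 0, -18, 26],
    [0, 0, 0, 0, 0, -30, 26],
    [0, 0, 0, 0, 0, -25, 26],
    [0, 0, 0, 0, 0, -10, 26],
    [0, 0, 0, 0, 0, -4, 26],
    [0, 0, 0, 0, 0, 0, 26],
  ],
)

```text
t: 29.95
eef_pos: [674.6, -47.7, 218.8]
tcp_rot: [-3.141, 0.001, 0.172]
ft_force: [0.1, 0.1, -3.2]
opening: 0.344
grip_force: 30.0
```

```bash
python3 go.py 530 -306.5 108
```

```text
t 29.95 pos [674.6 -47.7 218.8] turn [-0.01  0.04 -0.04] shift(at target yaw) [-187.   230.1  110.8] open 32.7 F [ 0.1  0.1 -3.2] grip 30.0
```

Emit:
jog_arm(
  motion=[
    [0, 0, 0, -8, 10, 0, 26],
    [0, 0, 0, -18, 22, 0, 26],
    [0, 0, 0, -30, 37, 0, 26],
    [0, 0, 0, -35, 43, 0, 26],
    [0, 0, 0, -35, 43, 0, 26],
    [0, 0, 0, -29, 36, 0, 26],
    [0, 0, 0, -19, 23, 0, 26],
    [0, 0, 0, -9, 11, 0, 26],
    [0, 0, 0, -4, 5, 0, 26],
    [0, 0, 0, 0, 0, 20, 26],
  ],
)

```text
t: 31.2
eef_pos: [530.6, -306.4, 200.1]
tcp_rot: [3.14, -0.002, 0.172]
ft_force: [-0.1, 0.8, -3.0]
opening: 0.342
grip_force: 30.0
```

Emit:
jog_arm(
  motion=[
    [0, 0, 0, 0, 0, 35, 26],
    [0, 0, 0, 0, 0, 25, 26],
    [0, 0, 0, 0, 0, 10, 26],
    [0, 0, 0, 0, 0, 0, 26],
    [0, 0, 0, 0, 0, 0, 26],
  ],
)

```text
t: 31.82
eef_pos: [530.4, -306.4, 130.2]
tcp_rot: [3.14, -0.001, 0.173]
ft_force: [-0.2, -0.6, -2.7]
opening: 0.338
grip_force: 30.0
```

```bash
python3 go.py 530 -306.5 108
```

```text
t 31.82 pos [ 530.4 -306.4  130.2] turn [ 0.07 -0.06 -0.01] shift(at target yaw) [-0.5  0.  22.2] open 32.2 F [-0.2 -0.6 -2.7] grip 30.0
```

Emit:
jog_arm(
  motion=[
    [0, 0, 0, 0, 0, 10, 26],
    [0, 0, 0, 0, 0, 6, 26],
    [0, 0, 0, 0, 0, 3, 26],
    [0, 0, 0, 0, 0, 1, 26],
    [0, 0, 0, 0, 0, 1, 26],
    [0, 0, 0, 0, 0, 1, 26],
    [0, 0, 0, 0, 0, 0, 26],
  ],
)

```text
t: 32.7
eef_pos: [530.0, -306.4, 107.5]
tcp_rot: [3.141, -0.0, 0.172]
ft_force: [-0.5, 0.1, -0.7]
opening: 0.341
grip_force: 30.0
```

```bash
python3 go.py 530 -306.5 108
```

```text
t 32.7 pos [ 530.  -306.4  107.5] turn [ 0.02 -0.02 -0.03] shift(at target yaw) [-0.   0.  -0.5] open 32.5 F [-0.5  0.1 -0.7] grip 30.0
```

Force went from −3 to about −0.7, so it's just touching. Release and rise.

Emit:
jog_arm(
  motion=[
    [0, 0, 0, 0, 0, 1, 26],
    [0, 0, 0, 0, 0, 0, 37],
    [0, 0, 0, 0, 0, 0, 44],
    [0, 0, 0, 0, 0, 0, 60],
    [0, 0, 0, 0, 0, 0, 80],
    [0, 0, 0, 0, 0, 0, 80],
    [0, 0, 0, 0, 0, 0, 80],
    [0, 0, 0, 0, 0, -15, 90],
    [0, 0, 0, 0, 0, -40, 95],
    [0, 0, 0, 0, 0, -50, 95],
  ],
)

```text
t: 33.95
eef_pos: [529.7, -306.2, 212.7]
tcp_rot: [-3.141, 0.001, 0.172]
ft_force: [0.8, 0.3, -0.5]
opening: 0.999
grip_force: 0.0
```

Emit:
jog_arm(
  motion=[
    [0, 0, 0, 0, 0, -50, 95],
    [0, 0, 0, 5, -40, 0, 95],
    [0, 0, 0, 6, -62, 0, 95],
    [0, 0, 0, 6, -62, 0, 95],
  ],
)

```text
t: 34.45
eef_pos: [518.1, -140.4, 262.4]
tcp_rot: [3.141, -0.001, 0.171]
ft_force: [1.1, 0.9, 0.2]
opening: 1.004
grip_force: 0.0
```

```bash
python3 - <<'E'
from h import *
for n in ("top","scene"):
    c=cam(n); P=cloud(c); X,Y,Z=P[...,0],P[...,1],P[...,2]
    def reg(name,x,y,r,z0,z1):
        try:
            for _ in range(4):
                q=P[(np.hypot(X-x,Y-y)<r)&(Z>z0)&(Z<z1)]
                (x,y),R=cv2.minEnclosingCircle(q[:,:2].astype(np.float32))
            print(n,name,len(q),np.round([x,y,R,np.percentile(q[:,2],95)],1))
            return x,y
        except Exception as e: print(n,name,"none")
    for nm,p in (("bl",reg("bl",417,-323,36,62,85)),("bs",reg("bs",530,-306,28,62,85))):
        if p:
            a=np.radians(8.5);d=np.array(p)-[468.8,-315.4]; print(" tote frame",(d@np.array([[np.cos(a),-np.sin(a)],[np.sin(a),np.cos(a)]])).round(1))
    reg("vase lip",478.5,316,34,112,132); reg("candle pan",595,307,34,106,132)
    cv2.imwrite(f"pics/{n}7.png",cv2.resize(c["color"][60:300,70:410,::-1],None,fx=2.3,fy=2.3,interpolation=cv2.INTER_CUBIC))
E
python3 go.py 478 318 130
```

```text
top bl none
top bs none
top vase lip 347 [476.  318.   25.9 124.1]
top candle pan 255 [593.5 309.4  27.2 125.4]
scene bl 316 [ 416.9 -325.4   29.1   76.7]
scene bs 190 [ 530.2 -308.    17.5   76.6]
 tote frame [-52.9  -2.2]
 tote frame [61.8 -1.7]
scene vase lip 131 [480.5 318.7  26.9 120.6]
scene candle pan 159 [595.2 307.1  26.5 130.3]
t 34.55 pos [ 517.7 -137.3  262.5] turn [-0.02 -0.01  0.2 ] shift(at target yaw) [  39.2 -455.4  132.5] open 95.0 F [-0.4 -0.8 -0.1] grip 0.0
```

View pics/scene7.png

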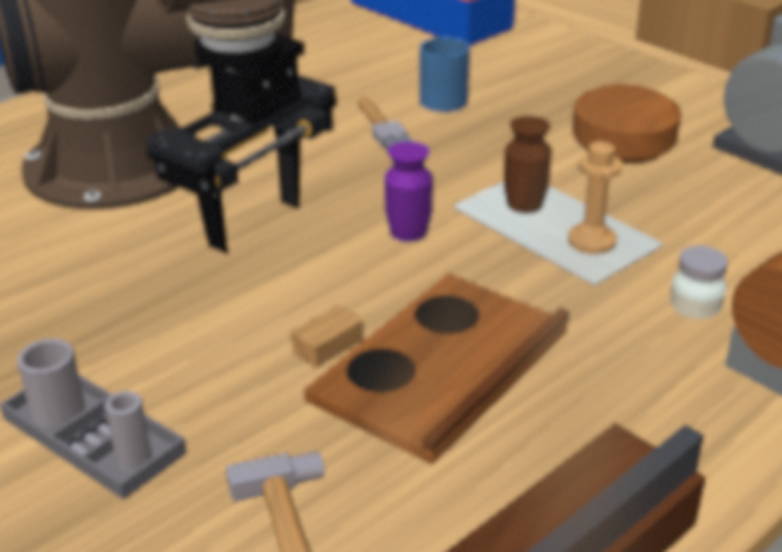

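Both bushings stand in the tote at (50,385) and (127,430), well inside tolerance. Now I'll fetch the vase.

Emit:
jog_arm(
  motion=[
    [0, 0, 0, 3, -35, 0, 95],
    [0, 0, 0, 5, -61, 0, 95],
    [0, 0, 0, 5, -61, 0, 95],
    [0, 0, 0, 5, -61, 0, 95],
    [0, 0, 0, 5, -61, 0, 95],
    [0, 0, 0, 5, -61, 0, 95],
    [0, 0, 0, 5, -55, 0, 95],
    [0, 0, 0, 4, -38, 0, 95],
    [0, 0, 0, 2, -19, 0, 95],
    [0, 0, 0, 0, 0, 20, 95],
  ],
)

```text
t: 35.8
eef_pos: [480.2, 310.9, 242.4]
tcp_rot: [-3.141, -0.003, 0.173]
ft_force: [0.2, -0.1, -0.6]
opening: 1.001
grip_force: 0.0
```

```bash
python3 go.py 478 318 130
```

```text
t 35.8 pos [480.2 310.9 242.4] turn [-0.04 -0.18  0.04] shift(at target yaw) [ -0.9  -7.4 112.4] open 95.2 F [ 0.2 -0.1 -0.6] grip 0.0
```

Emit:
jog_arm(
  motion=[
    [0, 0, 0, -1, -6, 10, 95],
    [0, 0, 0, 0, 0, 35, 95],
    [0, 0, 0, 0, 0, 35, 95],
    [0, 0, 0, 0, 0, 22, 95],
    [0, 0, 0, 0, 0, 10, 85],
    [0, 0, 0, 0, 0, 0, 75],
    [0, 0, 0, 0, 0, 0, 66],
    [0, 0, 0, 0, 0, 0, 58],
    [0, 0, 0, 0, 0, 0, 50],
    [0, 0, 0, 0, 0, 0, 50],
  ],
)

```text
t: 37.05
eef_pos: [477.9, 316.2, 130.0]
tcp_rot: [-3.141, -0.002, 0.172]
ft_force: [-0.5, 1.5, 7.2]
opening: 0.626
grip_force: 30.0
```

Emit:
jog_arm(
  motion=[
    [0, 0, 0, 0, 0, 0, 50],
    [0, 0, 0, 0, 0, -3, 50],
    [0, 0, 0, 0, 0, -8, 50],
    [0, 0, 0, 0, 0, -20, 50],
    [0, 0, 0, 0, 0, -32, 50],
    [0, 0, 0, 0, 0, -32, 50],
    [0, 0, 0, 0, 0, -25, 50],
    [0, 0, 0, 0, 0, -14, 50],
    [0, 0, 0, 0, 0, -6, 50],
    [0, 0, 0, 0, 0, 0, 50],
  ],
)

```text
t: 38.3
eef_pos: [477.5, 315.8, 268.8]
tcp_rot: [3.141, 0.001, 0.172]
ft_force: [0.5, 0.4, -2.5]
opening: 0.624
grip_force: 30.0
```

```bash
python3 go.py 585.6 62.7 142
```

```text
t 38.3 pos [477.5 315.8 268.8] turn [ 0.02  0.03 -0.03] shift(at target yaw) [ 63.  267.9 126.8] open 59.4 F [ 0.5  0.4 -2.5] grip 30.0
```

Emit:
jog_arm(
  motion=[
    [0, 0, 0, 3, 12, 0, 50],
    [0, 0, 0, 7, 30, 0, 50],
    [0, 0, 0, 11, 48, 0, 50],
    [0, 0, 0, 12, 55, 0, 50],
    [0, 0, 0, 12, 53, 0, 50],
    [0, 0, 0, 9, 39, 0, 50],
    [0, 0, 0, 6, 22, 0, 50],
    [0, 0, 0, 3, 9, 0, 50],
    [0, 0, 0, 0, 0, 0, 50],
  ],
)

```text
t: 39.42
eef_pos: [585.5, 62.9, 268.9]
tcp_rot: [-3.141, 0.0, 0.172]
ft_force: [-0.9, -0.5, -1.5]
opening: 0.632
grip_force: 30.0
```

Emit:
jog_arm(
  motion=[
    [0, 0, 0, 0, 0, 10, 50],
    [0, 0, 0, 0, 0, 28, 50],
    [0, 0, 0, 0, 0, 32, 50],
    [0, 0, 0, 0, 0, 26, 50],
    [0, 0, 0, 0, 0, 14, 50],
    [0, 0, 0, 0, 0, 8, 50],
    [0, 0, 0, 0, 0, 4, 50],
    [0, 0, 0, 0, 0, 0, 50],
  ],
)

```text
t: 40.42
eef_pos: [585.7, 62.7, 147.6]
tcp_rot: [3.141, -0.001, 0.172]
ft_force: [0.4, 2.1, -2.3]
opening: 0.625
grip_force: 30.0
```

```bash
python3 go.py 585.6 62.7 142
```

```text
t 40.42 pos [585.7  62.7 147.6] turn [ 0.01 -0.03 -0.02] shift(at target yaw) [-0.1 -0.   5.6] open 59.5 F [ 0.4  2.1 -2.3] grip 30.0
```

Emit:
jog_arm(
  motion=[
    [0, 0, 0, 0, 0, 3, 50],
    [0, 0, 0, 0, 0, 2, 50],
    [0, 0, 0, 0, 0, 1, 50],
    [0, 0, 0, 0, 0, 0, 50],
    [0, 0, 0, 0, 0, 0, 62],
    [0, 0, 0, 0, 0, 0, 66],
    [0, 0, 0, 0, 0, 0, 78],
    [0, 0, 0, 0, 0, 0, 95],
    [0, 0, 0, 0, 0, 0, 95],
    [0, 0, 0, 0, 0, 0, 95],
  ],
)

```text
t: 41.68
eef_pos: [585.6, 62.6, 141.2]
tcp_rot: [3.142, 0.0, 0.172]
ft_force: [-0.1, -0.4, 0.2]
opening: 0.991
grip_force: 0.0
```

Emit:
jog_arm(
  motion=[
    [0, 0, 0, 0, 0, -15, 95],
    [0, 0, 0, 0, 0, -40, 95],
    [0, 0, 0, 0, 0, -50, 95],
    [0, 0, 0, 0, 0, -45, 95],
    [0, 0, 0, 5, -40, 0, 95],
    [0, 0, 0, 8, -60, 0, 95],
    [0, 0, 0, 8, -60, 0, 95],
    [0, 0, 0, 8, -50, 0, 95],
    [0, 0, 0, 4, -20, 0, 95],
  ],
)

```text
t: 42.8
eef_pos: [578.0, 297.3, 292.1]
tcp_rot: [-3.141, -0.001, 0.175]
ft_force: [0.9, -0.7, 0.1]
opening: 0.996
grip_force: 0.0
```

```bash
python3 go.py 594.5 308.5 145; python3 - <<'E'
from h import *
for n in ("top","scene"):
    c=cam(n); P=cloud(c); X,Y,Z=P[...,0],P[...,1],P[...,2]
    def reg(name,x,y,r,z0,z1):
        try:
            for _ in range(4):
                q=P[(np.hypot(X-x,Y-y)<r)&(Z>z0)&(Z<z1)]
                (x,y),R=cv2.minEnclosingCircle(q[:,:2].astype(np.float32))
            print(n,name,len(q),np.round([x,y,R,np.percentile(q[:,2],95)],1))
        except Exception: print(n,name,"none")
    reg("vase lip",585.5,62.8,34,122,145)
E
```

```text
t 42.8 pos [578.  297.3 292.1] turn [-0.01 -0.04  0.11] shift(at target yaw) [ 18.2  -8.2 147.1] open 94.7 F [ 0.9 -0.7  0.1] grip 0.0
top vase lip 372 [585.2  63.1  25.5 136.5]
scene vase lip 228 [584.8  63.   26.6 134.5]
```

The vase is back within about 1 mm. For the candlestick I'll grip the pan nearer the pads (TCP z 162) and move gently.

Emit:
jog_arm(
  motion=[
    [0, 0, 0, 12, -5, 0, 95],
    [0, 0, 0, 6, -3, 10, 95],
    [0, 0, 0, 0, 0, 35, 95],
    [0, 0, 0, 0, 0, 40, 95],
    [0, 0, 0, 0, 0, 28, 95],
    [0, 0, 0, 0, 0, 12, 95],
    [0, 0, 0, 0, 0, 5, 95],
    [0, 0, 0, 0, 0, 0, 95],
    [0, 0, 0, 0, 0, 0, 95],
  ],
)

```text
t: 44.02
eef_pos: [595.4, 305.9, 162.2]
tcp_rot: [-3.141, -0.002, 0.172]
ft_force: [-0.4, 0.3, 0.9]
opening: 1.0
grip_force: 0.0
```

```bash
python3 go.py 594.5 308.5 162
```

```text
t 44.02 pos [595.4 305.9 162.2] turn [-0.01 -0.09 -0.04] shift(at target yaw) [-0.4 -2.7  0.2] open 95.1 F [-0.4  0.3  0.9] grip 0.0
```

Emit:
jog_arm(
  motion=[
    [0, 0, 0, 0, -2, 0, 80],
    [0, 0, 0, 0, 0, 0, 68],
    [0, 0, 0, 0, 0, 0, 60],
    [0, 0, 0, 0, 0, 0, 56],
    [0, 0, 0, 0, 0, 0, 52],
    [0, 0, 0, 0, 0, 0, 48],
    [0, 0, 0, 0, 0, 0, 40],
    [0, 0, 0, 0, 0, 0, 40],
    [0, 0, 0, 0, 0, 0, 40],
  ],
)

```text
t: 45.15
eef_pos: [594.7, 307.8, 161.2]
tcp_rot: [3.142, -0.0, 0.172]
ft_force: [-0.2, 0.6, -0.5]
opening: 0.531
grip_force: 30.0
```

Emit:
jog_arm(
  motion=[
    [0, 0, 0, 0, 0, -3, 40],
    [0, 0, 0, 0, 0, -7, 40],
    [0, 0, 0, 0, 0, -15, 40],
    [0, 0, 0, 0, 0, -25, 40],
    [0, 0, 0, 0, 0, -32, 40],
    [0, 0, 0, 0, 0, -32, 40],
    [0, 0, 0, 0, 0, -25, 40],
    [0, 0, 0, 0, 0, -15, 40],
    [0, 0, 0, 0, 0, -8, 40],
    [0, 0, 0, 0, 0, -3, 40],
  ],
)

```text
t: 46.4
eef_pos: [594.6, 307.8, 326.1]
tcp_rot: [3.141, 0.0, 0.172]
ft_force: [-0.1, 1.3, -2.4]
opening: 0.529
grip_force: 30.0
```

```bash
python3 go.py 607.8 -57.5 175; python3 -c "
from tilt import *
c=cam('scene');cv2.imwrite('pics/s8.png',cv2.resize(c['color'][40:200,250:400,::-1],None,fx=3.6,fy=3.6,interpolation=cv2.INTER_CUBIC))"
```

```text
t 46.4 pos [594.6 307.8 326.1] turn [ 0.01  0.02 -0.03] shift(at target yaw) [-49.8 362.1 151.1] open 50.3 F [-0.1  1.3 -2.4] grip 30.0
```

View pics/s8.png

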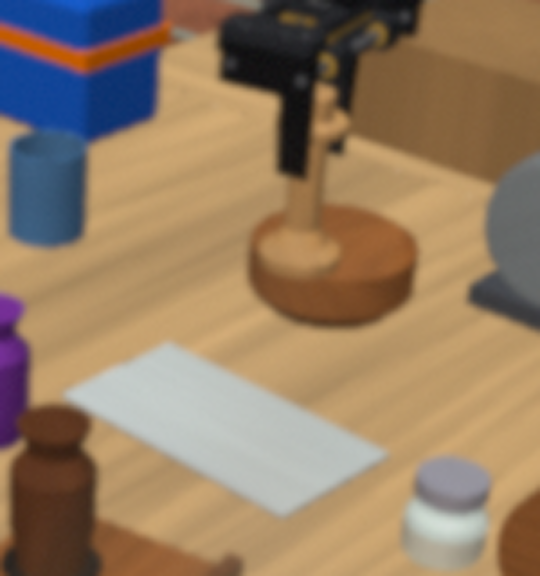

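It's held with a slight lean (foot (300,250), top (325,100)), as before. Carrying it over gently.

Emit:
jog_arm(
  motion=[
    [0, 0, 0, -1, 6, 0, 40],
    [0, 0, 0, -2, 15, 0, 40],
    [0, 0, 0, -4, 28, 0, 40],
    [0, 0, 0, -5, 38, 0, 40],
    [0, 0, 0, -6, 44, 0, 40],
    [0, 0, 0, -6, 46, 0, 40],
    [0, 0, 0, -6, 46, 0, 40],
    [0, 0, 0, -6, 44, 0, 40],
    [0, 0, 0, -5, 38, 0, 40],
    [0, 0, 0, -4, 28, 0, 40],
  ],
)

```text
t: 47.7
eef_pos: [606.9, -30.6, 326.0]
tcp_rot: [3.141, 0.0, 0.171]
ft_force: [0.4, 0.3, -0.8]
opening: 0.533
grip_force: 30.0
```

Emit:
jog_arm(
  motion=[
    [0, 0, 0, -3, 17, 0, 40],
    [0, 0, 0, -1, 8, 0, 40],
    [0, 0, 0, -1, 4, 0, 40],
    [0, 0, 0, 0, 0, 10, 40],
    [0, 0, 0, 0, 0, 24, 40],
    [0, 0, 0, 0, 0, 34, 40],
    [0, 0, 0, 0, 0, 30, 40],
    [0, 0, 0, 0, 0, 20, 40],
    [0, 0, 0, 0, 0, 10, 40],
    [0, 0, 0, 0, 0, 4, 40],
  ],
)

```text
t: 48.95
eef_pos: [607.5, -57.0, 193.8]
tcp_rot: [-3.141, 0.0, 0.173]
ft_force: [-1.0, 0.3, -0.9]
opening: 0.534
grip_force: 30.0
```

```bash
python3 go.py 607.8 -57.5 174; python3 -c "
from tilt import *
tilt(607.8,-57.5)
c=cam('scene');cv2.imwrite('pics/s9.png',cv2.resize(c['color'][120:270,160:330,::-1],None,fx=3.6,fy=3.6,interpolation=cv2.INTER_CUBIC))"
```

```text
t 48.95 pos [607.5 -57.  193.8] turn [-0.01  0.03 -0.  ] shift(at target yaw) [ 0.3  0.6 19.8] open 50.8 F [-1.   0.3 -0.9] grip 30.0
scene 1345
9 22 644 med [629.5 -74.1  17.9] lo [ 572. -111.   16.] hi [660.  -7.  20.]
36 60 295 med [621.  -69.7  50.8] lo [589. -83.  41.] hi [634. -36.  58.]
60 85 128 med [616.  -64.6  68.6] lo [601. -71.  61.] hi [621. -50.  84.]
85 105 68 med [615.9 -63.2  95. ] lo [604. -69.  86.] hi [619. -51. 104.]
105 125 79 med [616.1 -62.1 117.2] lo [609. -87. 107.] hi [624. -30. 123.]
125 150 128 med [621.4 -60.6 146. ] lo [606. -82. 126.] hi [631. -26. 150.]
top 0
```

View pics/s9.png

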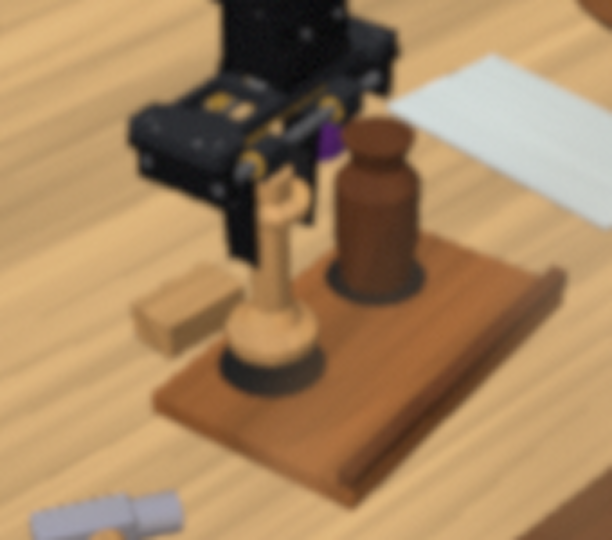

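The candlestick is nearly upright above its pad. Lowering and releasing.

Emit:
jog_arm(
  motion=[
    [0, 0, 0, 0, 1, 6, 40],
    [0, 0, 0, 0, 0, 5, 40],
    [0, 0, 0, 0, 0, 3, 40],
    [0, 0, 0, 0, 0, 2, 40],
    [0, 0, 0, 0, 0, 1, 40],
    [0, 0, 0, 0, 0, 1, 40],
    [0, 0, 0, 0, 0, 1, 40],
    [0, 0, 0, 0, 0, 1, 40],
    [0, 0, 0, 0, 0, 0, 40],
  ],
)

```text
t: 50.22
eef_pos: [607.6, -58.4, 174.2]
tcp_rot: [3.142, 0.0, 0.172]
ft_force: [-0.9, 0.2, -0.6]
opening: 0.53
grip_force: 30.0
```

```bash
python3 go.py 607.8 -57.5 174
```

```text
t 50.23 pos [607.6 -58.4 174.2] turn [ 0.    0.01 -0.03] shift(at target yaw) [ 0.3 -0.8  0.2] open 50.4 F [-0.9  0.2 -0.6] grip 30.0
```

Emit:
jog_arm(
  motion=[
    [0, 0, 0, 0, 0, 1, 40],
    [0, 0, 0, 0, 0, 1, 40],
    [0, 0, 0, 0, 0, 0, 40],
  ],
)

```text
t: 50.6
eef_pos: [608.0, -58.3, 173.1]
tcp_rot: [3.141, -0.002, 0.172]
ft_force: [-0.3, 1.4, 5.7]
opening: 0.537
grip_force: 30.0
```

Contact. Release and retreat upward.

Emit:
jog_arm(
  motion=[
    [0, 0, 0, 0, 0, 0, 53],
    [0, 0, 0, 0, 0, 0, 56],
    [0, 0, 0, 0, 0, 0, 65],
    [0, 0, 0, 0, 0, 0, 80],
    [0, 0, 0, 0, 0, 0, 95],
    [0, 0, 0, 0, 0, 0, 95],
    [0, 0, 0, 0, 0, -15, 95],
    [0, 0, 0, 0, 0, -40, 95],
    [0, 0, 0, 0, 0, -50, 95],
  ],
)

```text
t: 51.72
eef_pos: [607.4, -58.4, 278.8]
tcp_rot: [-3.141, 0.001, 0.172]
ft_force: [1.2, 0.0, -0.5]
opening: 1.0
grip_force: 0.0
```

Emit:
jog_arm(
  motion=[
    [0, 0, 0, -20, 20, 0, 95],
    [0, 0, 0, -30, 40, 0, 95],
    [0, 0, 0, -30, 40, 0, 95],
    [0, 0, 0, -10, 20, 0, 95],
    [0, 0, 0, 0, 0, 0, 95],
  ],
)

```text
t: 52.35
eef_pos: [539.1, -193.3, 278.3]
tcp_rot: [3.141, -0.001, 0.17]
ft_force: [0.3, 0.9, -0.0]
opening: 0.998
grip_force: 0.0
```

```bash
python3 - <<'E'
from h import *
for n in ("top","scene"):
    c=cam(n); P=cloud(c); X,Y,Z=P[...,0],P[...,1],P[...,2]
    def reg(name,x,y,r,z0,z1):
        try:
            for _ in range(4):
                q=P[(np.hypot(X-x,Y-y)<r)&(Z>z0)&(Z<z1)]
                (x,y),R=cv2.minEnclosingCircle(q[:,:2].astype(np.float32))
            print(n,name,len(q),np.round([x,y,R,np.percentile(q[:,2],95)],1))
        except Exception: print(n,name,"none")
    reg("vase lip",585.5,62.8,34,122,145); reg("candle",608,-58,36,118,160)
    reg("bl",417,-323,36,62,85);reg("bs",530,-306,28,62,85)
    cv2.imwrite(f"pics/{n}10.png",cv2.resize(c["color"][60:300,70:410,::-1],None,fx=2.3,fy=2.3,interpolation=cv2.INTER_CUBIC))
E
```

```text
top vase lip 373 [585.2  62.9  25.4 136.4]
top candle 373 [606.7 -55.8  25.7 150.7]
top bl none
top bs none
scene vase lip 229 [585.6  61.8  27.1 135.1]
scene candle 345 [607.7 -58.   26.9 148.9]
scene bl 321 [ 416.1 -324.9   28.8   76.7]
scene bs 187 [ 531.  -307.3   18.    76.6]
```

View pics/scene10.png

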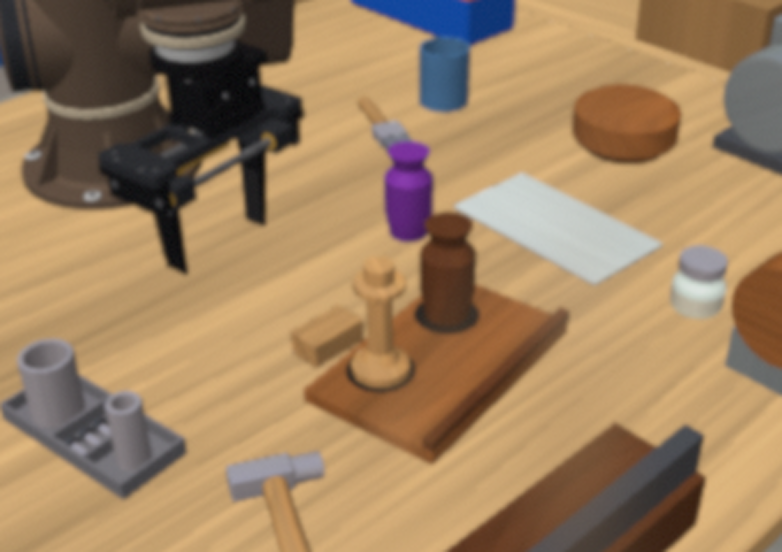

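The candlestick (380,330) and vase (447,270) stand upright on their pads, both bushings are in the tote, and the arm is clear. Handing in.

```bash
python3 -c "
from cell import env
print(env.job_done())"
```

```text
the job is handed in; nothing more can be done
None
```

The job is done and handed in at about 52 s: by the last camera check both bushings stand in their matching compartments and both wooden pieces are back on their pads within about 2 mm; `env.job_done()` returned no verdict.

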